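# Dock a battery pack and hold the tester's load dial at its third click

### The job

Slide the loose orange-banded battery pack along the tester's dock until its contact end is flush against the contact block, with no gap left. Then turn the spring-return load dial on top of the tester clockwise past its first two clicks to the third (the red dot), and finish with the gripper still holding it there against its spring while the pack stays flush. Leave the other things on the bench and in the open drawer where they are.

Things in the scene. Friction and masses are not known exactly. Their poses are not given: they have to be found in the camera images.
- tester: Fixed battery pack tester; sizes in mm in its frame: origin at bench level, x depth (away from the operator), y along the dock, z up. Grey instrument box x -90..90, y 0..200, top z 85. To -y of it the aluminium dock deck, x -65..65, y -225..0, top z 10. Dial axis at x -28, y 100 on the box top; a panel meter (x 32..80, top z 93), a lamp and a fuse cap (near corners, top z 91) are lower than the dial.
- dock_stop (a point): Foot of the black contact block's face, at x 0, y -22, z 10 mm in the tester's frame, axes as the tester. The block (x -34..34, y -22..0, z 10..62) looks to -y along the deck. Two guide rails along y, 6 mm wide at x 33..39 and -39..-33, from y -190 to the block, top z 18 mm, leave a channel 66 mm wide for the pack.
- pack: Loose battery pack in the dock: black with an orange band, 58 (x) x 110 (y) x 45 (z) mm, 0.3 to 0.6 kg, sliding freely on the deck between the rails (4 mm play each side). Origin at the centre of its underside; y points to its contact end (two brass pads), which faces the contact block across a gap of 30 to 60 mm at the start.
- pack_face (a point): Foot of the pack's contact end: 55 mm along +y from the pack's origin, at underside height; axes as the pack. Flush when it meets dock_stop.
- pack_tail (a point): Centre of the pack's plain outer end face (55 mm along -y from its origin, 22.5 mm above its underside): where to push; axes as the pack.
- dial_bar: Grip bar of the spring-return load dial: black upright bar 50 (x) x 14 (y) x 32 (z) mm on a round skirt of 56 mm diameter. Origin on the dial's vertical axis at the bar's foot (the skirt's top), 93.5 mm above the bench; bar top at 125.5 mm. Its x axis runs along the bar to the end with a white line: at rest 0.60 rad counter-clockwise of the tester's x axis; it turns with the dial.
- load_dial (a joint): Dial angle in rad: 0 at rest, growing clockwise from above. Clicks: first at 0.40, second at 0.80, third and last at 1.20 (big red dot on the panel); hard stop at 1.28. A spring drives it back to 0 from anywhere (0.05 N m at rest, 0.13 N m at the third; the clicks add roughly 0.03 N m), so it stays only while held.
- rule_case_a: Bystander in the open drawer: boxed wooden slide rule in a grey plastic case with clear lid, 58 (x) x 310 (y) x 24 mm, nearest the drawer front. Origin under its centre.
- rule_case_b: Bystander in the drawer: as rule_case_a, with a black case, behind it.
- circular_rule: Bystander in the drawer: bronze circular rule, disc 120 mm across, 16 mm high at the hub. Origin under its centre.
- calculator: Bystander in the drawer: black bakelite calculator housing 130 x 160 x 40 mm. Origin under its centre.
- spare_pack: Bystander on the bench just beyond the dock: same pack as the task's but with a blue band, 58 x 110 x 45 mm. Origin under its centre, y along its length.
- multimeter: Bystander on the bench to the right: yellow hand multimeter lying face up, 80 (x) x 160 (y) x 47 mm. Origin under its centre.
- jar: Bystander on the bench to the right: lidded jar, 64 mm across, 85 mm tall. Origin under its centre.
Mind the look-alikes: they are no part of the job. Leave any pink or turquoise look-alike of the pack alone.

How it is judged:
By the outcome, as a careful person would: the job done as asked, in the order asked, and still so for the second after the job is handed in, while the arm keeps its last pose, push and grip.
It also fails if it takes over 51 s, if anything falls off the work surface, if the arm or the gripper's body presses on something with over 40 N, if the wrist force passes 120 N, or if a joint passes its speed limit or range.

### The arm

A 6-joint arm with a two-finger parallel gripper is mounted at the origin on the work surface. World frame = base frame: x ahead of the robot, y to its left, z up, the work surface at z = 0. Lengths are in m, angles in rad, forces in N, time in s.
With the tool pointing down it reaches from about 0.375 to 0.975 m from the base axis. Payload 3.8 kg.
Tool frame: the origin (TCP) lies at the very end of the fingers, on their centre line; the grasp point (between the pads) lies 19 mm behind it; z points along the fingers, y is the line along which they close (so a half turn about z gives the same grasp; the last joint's range is limited). The gripper opens to 85 mm and grips with 20 to 120 N. Pads are 22 mm wide; open, the fingers measure 114 mm over their backs; the gripper's body (76 mm by 85 mm) begins 54 mm behind the grasp point. The pads swing forward as they close: fully open they stand 13 mm farther back than shut.
Start: joints at [-1.225, 0.264, 1.604, -0, 1.274, -0.037], TCP at [0.252, -0.626, 0.231] pointing down, gripper open.
Joint ranges: [-2.63, 2.63], [-0.94, 2.18], [0.31, 2.57], [-1.31, 4.45], [0, 2.66], [-2.55, 2.55]. Speed limits (rad/s): [2.57, 2.57, 3.14, 3.14, 3.14, 3.14].

### API

Orientations are given as a rotation vector (axis times angle).
In Python, from workcell import monitor, viewer, workorder gives the robot as it stands.
- The arm moves only by the tool jog_arm, never from a script. Its argument "commands" is a list of rows, each an object with "travel": the shift along the tool's x, y, z in mm, a list of three; "rot": the turn, a rotation vector about the tool's x, y, z in degrees, a list of three; "claw": the closure in counts, from 0 (fully open) to 255 (shut). A call has exactly 5 rows; each row shifts and turns the commanded pose from where the row before left it, along the tool's axes as they then stand; what a row does not reach is not made up. A row lasts 1/10 s, in which the tool goes at most 50 mm and 8.59 degrees, less where a joint would pass 70% of its speed; a pose out of reach is approached as far as the arm can. A call is refused whole if a number of a shift passes 50 or a number of a turn 8.59, either way. A call with a gripper value outside its range is refused whole. The fingers move at their own pace and stop on an object; "force" is the grip in N (left out, the last holds). Time passes only in rows, so rows that do not move let the fingers close, or fill a call up. It gives the time, the measured TCP pose, the force, the opening and the grip force at its end, in the units of the state.
- monitor.read_state(): the state, without advancing time (a new reading comes with each control period).
- viewer.read_camera(name): name is "scene" or "top" or "wrist"; returns a dict with "color" (480x640x3 uint8, blue, green, red), "camera_matrix" (3x3 intrinsics, pixels), "R" (3x3) and "t" (3): a world point X has camera coordinates R X + t. Camera axes: x right, y down, z forward; pixel columns grow to the right and rows downward; lengths in m; the calibration is good to about 2 mm. A picture is of the moment at which its call begins. There is no depth.
- workorder.finish_job(): hands the job in; it is judged then, once.
The state is a dict: "time": time; "q": joint angles; "joint_vel": joint speeds; "joint_torque": joint torques, N m; "tool_pos": TCP position; "tcp_rot": TCP orientation; "wrist_force": force on the tool from outside, world axes, zero at the start; "torque": the same for the moment, N m; "width": opening from 0.0 (shut) to 1.0 (fully open); "grip_force": force on a finger pad.
Only numpy, scipy, OpenCV 4.12 (cv2) and the standard library are available. Lean on these libraries where they do the work, as an engineer would, in place of code of your own. Each camera call takes 0.05 s, during which the arm holds its last target. There are 200 camera calls.

## Working session

There is one attempt and no reset: what is moved stays moved. The work goes in short steps, Python scripts to look and compute and a tool call to move; the robot and the scene stay as the last step left them, time stands still between calls to the robot, and variables do not carry over. Pictures are saved under pics/ and viewed, at most 10 in all, crops included, and the job is handed in when it is done.

Besides the shell and the picture viewer there is one more tool, called after ">>>" as a command line: name --argument value ..., lists and objects as JSON in quotes. jog_arm: Moves the arm, as the interface text tells. Its arguments: {"type":"object","properties":{"commands":{"type":"array","items":{"type":"object","properties":{"travel":{"type":"array","items":{"type":"number"}},"rot":{"type":"array","items":{"type":"number"}},"claw":{"type":"number"}}}},"force":{"type":"number"}},"required":["commands"]}

```bash
mkdir -p pics; python3 - <<'E'
from workcell import monitor, viewer
import cv2,numpy as np
s=monitor.read_state()
for k,v in s.items(): print(k,np.round(v,3))
for n in("scene","top"):
    c=viewer.read_camera(n); cv2.imwrite(f"pics/{n}0.png",c["color"]); np.savez(f"{n}0.npz",**c); print(n,c["camera_matrix"].tolist(),np.round(c["R"],3).tolist(),np.round(c["t"],3))
E
```

```text
time 0.0
q [-1.225  0.265  1.605  0.     1.274 -0.037]
joint_vel [-0.001  0.    -0.002 -0.002  0.002  0.001]
joint_torque [ 2.0000e-03 -5.1511e+01 -3.6731e+01 -0.0000e+00  1.3000e-02 -0.0000e+00]
tool_pos [ 0.252 -0.625  0.23 ]
tcp_rot [-3.082e+00 -5.970e-01  1.000e-03]
wrist_force [-0.989 -0.899  0.594]
torque [0.054 0.009 0.04 ]
grip_force 0.0
width 1.001
scene [[436.0686899704258, 0.0, 324.11792779364583], [0.0, 436.0686899704258, 231.58116764260382], [0.0, 0.0, 1.0]] [[-0.643, 0.765, 0.01], [0.423, 0.366, -0.829], [-0.638, -0.529, -0.559]] [ 0.286 -0.151  1.558]
top [[512.6292910848445, 0.0, 327.41425346081377], [0.0, 512.6292910848445, 238.9849044754179], [0.0, 0.0, 1.0]] [[0.005, -1.0, -0.018], [-0.984, -0.002, -0.18], [0.18, 0.019, -0.984]] [0.046 0.484 1.545]
```

View pics/top0.png

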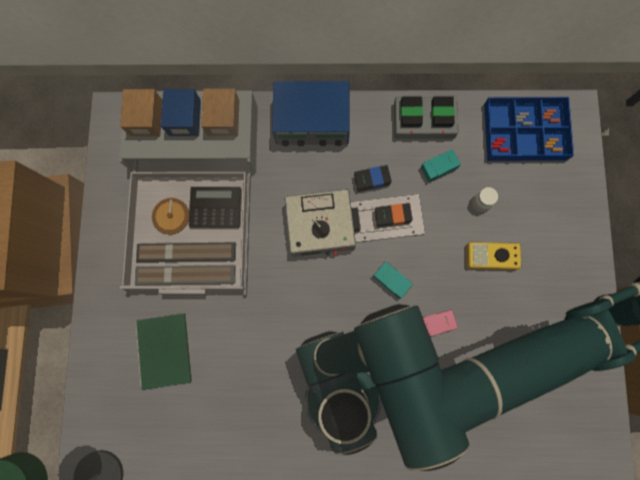

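View pics/scene0.png

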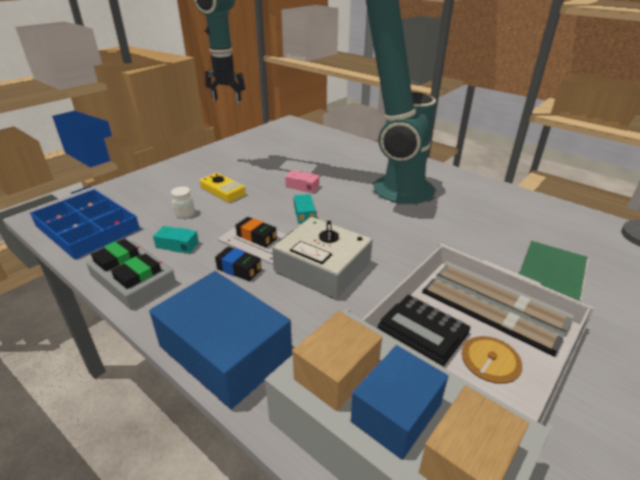

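The top view shows the tester box around (320,222), with the dock to its right (world -y), the orange-banded pack at (393,215) and the dial at (320,228). The blue spare pack is at (372,178). The scene view shows the same layout from behind, with the orange pack at (257,231) and the dial at (329,234). Next I'll get coarse positions, then move the wrist camera in.

```bash
cat > h.py <<'E'
import numpy as np,cv2
from scipy.spatial.transform import Rotation as Ro
def ray(c,p):
    d=c["R"].T@np.linalg.inv(c["camera_matrix"])@np.array([p[0],p[1],1.]); return -c["R"].T@c["t"],d
def onz(c,p,z):
    o,d=ray(c,p); return o+d*(z-o[2])/d[2]
def tri(*cp):
    A=np.zeros((3,3));b=np.zeros(3)
    for c,p in cp:
        o,d=ray(c,p);d=d/np.linalg.norm(d);M=np.eye(3)-np.outer(d,d);A+=M;b+=M@o
    return np.linalg.solve(A,b)
def proj(c,X):
    q=c["camera_matrix"]@(c["R"]@np.asarray(X)+c["t"]);return q[:2]/q[2]
E
python3 - <<'E'
from h import *
from workcell import monitor,viewer
t=np.load("top0.npz");s=np.load("scene0.npz")
cc=[]
for c,box in((t,(360,190,420,240)),(s,(230,215,280,250))):
    h=cv2.cvtColor(c["color"],cv2.COLOR_BGR2HSV);m=cv2.inRange(h,(5,150,120),(18,255,255))
    k=np.zeros_like(m);x0,y0,x1,y1=box;k[y0:y1,x0:x1]=m[y0:y1,x0:x1]
    M=cv2.moments(k,True);cc.append((M["m10"]/M["m00"],M["m01"]/M["m00"]));print(M["m00"],cc[-1])
print("band",tri((t,cc[0]),(s,cc[1])),onz(t,cc[0],.055))
print("dial",onz(t,(320,228),.11),tri((t,(320,228)),(s,(329,234))))
g=t["color"][180:265,275:435];cv2.imwrite("pics/topc.png",cv2.resize(g,None,fx=5,fy=5,interpolation=cv2.INTER_CUBIC))
S=monitor.read_state();R=Ro.from_rotvec(S["tcp_rot"]).as_matrix();print(R.round(3))
w=viewer.read_camera("wrist");C=-w["R"].T@w["t"];print("cam in tool",R.T@(C-S["tool_pos"]),(R.T@w["R"].T).round(3),w["camera_matrix"])
E
```

```text
199.0 (397.41206030150755, 213.28643216080403)
231.0 (249.3160173160173, 227.77056277056278)
band [ 0.56847222 -0.17350468  0.04311696] [ 0.56283419 -0.16905487  0.055     ]
dial [0.50466276 0.06878179 0.11      ] [0.50711712 0.06894049 0.09881295]
[[ 0.928  0.373 -0.001]
 [ 0.373 -0.928  0.002]
 [ 0.    -0.002 -1.   ]]
cam in tool [ 0.06928243  0.00047225 -0.14262794] [[ 0.    -0.961 -0.277]
 [ 1.     0.     0.001]
 [-0.001 -0.277  0.961]] [[346.76582082   0.         313.86369872]
 [  0.         346.76582082 241.00400498]
 [  0.           0.           1.        ]]
```

View pics/topc.png

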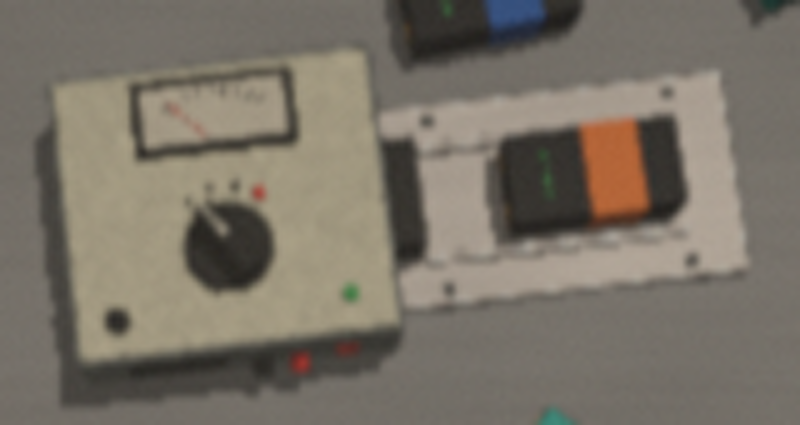

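The crop shows box-top corners at about (53,87), (365,48), (400,328) and (80,362). The pack's contact end is near x=500 and its tail near x=685. The block face is at about x=420, and the white line points up-left.

```bash
cat >> h.py <<'E'
def plan(pos,yaw,n,start=None,z=True):
    """rows (mm, deg about tool z) from the state to TCP pos, tool pointing down with tool x at world angle yaw"""
    from workcell import monitor
    S=monitor.read_state();p,r=np.array(S["tool_pos"]),Ro.from_rotvec(S["tcp_rot"])
    if start is not None: p,r=start
    R=r.as_matrix();y0=np.arctan2(R[1,0],R[0,0])
    tgt=Ro.from_matrix([[np.cos(yaw),np.sin(yaw),0],[np.sin(yaw),-np.cos(yaw),0],[0,0,-1]])
    d=(r.inv()*tgt).as_rotvec(True)
    step=Ro.from_rotvec(d/n,degrees=True);dp=(np.asarray(pos)-p)/n*1000
    for i in range(n):
        print((r.inv().apply(dp)).round(0 if np.abs(dp).max()>5 else 1).tolist(),(d/n).round(2).tolist());r=r*step
E
python3 - <<'E'
from h import *
t=np.load("top0.npz")
f=lambda p,z:onz(t,(275+(p[0]-2)/5,180+(p[1]-2)/5),z)[:2]
I=np.array([f(p,.085) for p in((53,87),(365,48),(400,328),(80,362))])
T=np.array([[.09,.2],[.09,0],[-.09,0],[-.09,.2]])
a=T-T.mean(0);b=I-I.mean(0)
yaw=np.arctan2((a[:,0]*b[:,1]-a[:,1]*b[:,0]).sum(),(a*b).sum());c,s=np.cos(yaw),np.sin(yaw);Rm=np.array([[c,-s],[s,c]])
o=I.mean(0)-Rm@T.mean(0);print("yaw",yaw,"o",o,"res",(I-(T@Rm.T+o)).round(3).tolist())
print("dial",o+Rm@[-.028,.1],"stop",o+Rm@[0,-.022])
for p,z in(((500,185),.055),((683,165),.055),((718,72),.01),((745,270),.01)): print("in tester",Rm.T@(f(p,z)-o))
tgt=o+Rm@[0,-.185];print(tgt)
plan([*tgt,.25],yaw+np.pi/2,10)
E
```

```text
yaw 0.11793146555375791 o [ 0.54460628 -0.02790187] res [[-0.004, -0.004], [-0.002, 0.003], [0.002, 0.004], [0.004, -0.003]]
dial [0.50503494 0.06810911] stop [ 0.54719477 -0.04974906]
in tester [-0.00071106 -0.0708394 ]
in tester [-0.00132054 -0.18495197]
in tester [ 0.06651587 -0.22375051]
in tester [-0.06360663 -0.22201401]
[ 0.56637307 -0.21161688]
[45.0, -27.0, -2.0] [-0.01, -0.01, -7.48]
[48.0, -21.0, -2.0] [-0.01, -0.01, -7.48]
[50.0, -14.0, -2.0] [-0.01, -0.01, -7.48]
[51.0, -8.0, -2.0] [-0.01, -0.01, -7.48]
[52.0, -1.0, -2.0] [-0.01, -0.01, -7.48]
[52.0, 6.0, -2.0] [-0.01, -0.01, -7.48]
[50.0, 13.0, -2.0] [-0.01, -0.01, -7.48]
[48.0, 19.0, -2.0] [-0.01, -0.01, -7.48]
[45.0, 25.0, -2.0] [-0.01, -0.01, -7.48]
[42.0, 31.0, -2.0] [-0.01, -0.01, -7.48]
```

>>> jog_arm --commands '[{"travel": [40, -22, -2], "rot": [0, 0, -7.5], "claw": 150}, {"travel": [42, -18, -2], "rot": [0, 0, -7.5], "claw": 150}, {"travel": [44, -12, -2], "rot": [0, 0, -7.5], "claw": 150}, {"travel": [44, -7, -2], "rot": [0, 0, -7.5], "claw": 150}, {"travel": [45, -1, -2], "rot": [0, 0, -7.5], "claw": 150}]'

```text
time: 0.65
tool_pos: [0.3908, -0.4449, 0.241]
tcp_rot: [-2.724, -1.564, -0.0]
wrist_force: [0.3, 0.5, 0.2]
width: 0.412
grip_force: 0.0
```

>>> jog_arm --commands '[{"travel": [44, 5, -2], "rot": [0, 0, -7.5], "claw": 150}, {"travel": [43, 11, -2], "rot": [0, 0, -7.5], "claw": 150}, {"travel": [41, 17, -2], "rot": [0, 0, -7.5], "claw": 150}, {"travel": [39, 22, -2], "rot": [0, 0, -7.5], "claw": 150}, {"travel": [37, 27, -2], "rot": [0, 0, -7.5], "claw": 150}]'

```text
time: 1.15
tool_pos: [0.5265, -0.2672, 0.2511]
tcp_rot: [-2.077, -2.357, 0.0]
wrist_force: [1.5, -0.1, -0.3]
width: 0.412
grip_force: 0.0
```

```bash
python3 - <<'E'
from h import *
from workcell import monitor,viewer
S=monitor.read_state();print(S["time"],S["tool_pos"],S["q"],S["width"])
w=viewer.read_camera("wrist");np.savez("w1.npz",**w);cv2.imwrite("pics/w1.png",w["color"])
plan([.566,-.212,.25],.118+np.pi/2,5)
E
```

```text
1.15 [ 0.52646769 -0.26722222  0.25112807] [-5.11815305e-01  9.32207166e-02  1.76665570e+00 -1.08997206e-04
  1.28196869e+00 -6.37983806e-01] 0.4119989007765274
[9.0, 8.0, 0.0] [0.05, -0.05, 0.19]
[9.0, 8.0, 0.0] [0.05, -0.05, 0.19]
[9.0, 8.0, 0.0] [0.05, -0.05, 0.19]
[9.0, 8.0, 0.0] [0.05, -0.05, 0.19]
[9.0, 8.0, 0.0] [0.05, -0.05, 0.19]
```

View pics/w1.png

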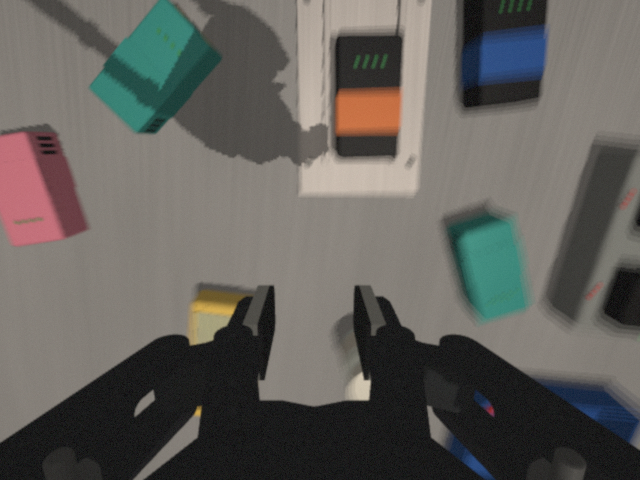

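This wrist view shows the pack top at about (335..402, 35..155), the orange band at (368,112), and the deck's outer edge at row 195. The fingers are centred on column 314. Next is a second viewpoint.

>>> jog_arm --commands '[{"travel": [9, 8, 0], "rot": [0, 0, 0.2], "claw": 150}, {"travel": [9, 8, 0], "rot": [0, 0, 0.2], "claw": 150}, {"travel": [9, 8, 0], "rot": [0, 0, 0.2], "claw": 150}, {"travel": [9, 8, 0], "rot": [0, 0, 0.2], "claw": 150}, {"travel": [9, 8, 0], "rot": [0, 0, 0.2], "claw": 150}]'

```text
time: 1.7
tool_pos: [0.5606, -0.2195, 0.2512]
tcp_rot: [-2.106, -2.331, 0.0]
wrist_force: [-0.4, 0.2, -0.3]
width: 0.412
grip_force: 0.0
```

```bash
python3 - <<'E'
from h import *
from workcell import monitor,viewer
S=monitor.read_state();print(S["time"],S["tool_pos"])
w=viewer.read_camera("wrist");np.savez("w2.npz",**w);cv2.imwrite("pics/w2.png",w["color"])
a=np.load("w1.npz")
def band(c):
    h=cv2.cvtColor(c["color"],cv2.COLOR_BGR2HSV);m=cv2.inRange(h,(5,150,100),(18,255,255));m[260:]=0;m[:,:300]=0;m[:,430:]=0
    k=max(cv2.findContours(m,0,2)[0],key=cv2.contourArea);return cv2.minAreaRect(k)
A,B=band(a),band(w);print(A,B)
X=tri((a,A[0]),(w,B[0]));print("band",X)
y=.118;Rm=np.array([[np.cos(y),-np.sin(y)],[np.sin(y),np.cos(y)]]);print("in tester",Rm.T@(X[:2]-[.5446,-.0279]))
E
```

```text
1.7 [ 0.56060561 -0.21953571  0.25119426]
((367.4374084472656, 111.65406799316406), (43.90602111816406, 64.41873168945312), 87.33700561523438) ((325.5, 162.5), (37.0, 51.0), 90.0)
band [ 0.5640016  -0.167729    0.05643103]
in tester [ 0.00280512 -0.14114072]
```

View pics/w2.png

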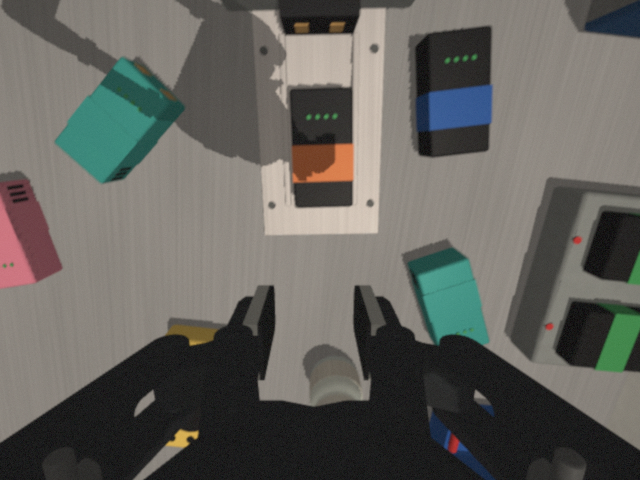

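The second wrist view shows the pack top spanning columns 292–352, from the contact end at row 88 to the tail at row 206. The block's face with its brass pads is at row ~33 and the deck end is at row 233.

```bash
python3 - <<'E'
from h import *
w=np.load("w2.npz")
P={"c1":((292,88),.055),"c2":((352,88),.055),"t1":((294,205),.055),"t2":((352,205),.055),"d1":((265,234.5),.01),"d2":((378,232),.01),"d3":((386,10),.01),"blk":((318,33),.01),"blkL":((281,33),.01),"blkR":((357,33),.01)}
o=np.array([.5446,-.0279]);y=.118;Rm=np.array([[np.cos(y),-np.sin(y)],[np.sin(y),np.cos(y)]])
for k,(p,z) in P.items():
    X=onz(w,p,z);print(k,X.round(4),(Rm.T@(X[:2]-o)).round(4))
d2,d3=onz(w,(378,232),.01),onz(w,(386,10),.01);v=d3-d2;print("deck edge yaw",np.arctan2(-v[0],v[1]))
# approach: behind tail
tgt=o+Rm@[0,-.215];print(tgt);plan([*tgt,.10],y+np.pi/2,5)
E
```

```text
c1 [ 0.5285 -0.1068  0.055 ] [-0.0253 -0.0764]
c2 [ 0.5823 -0.1013  0.055 ] [ 0.0288 -0.0773]
t1 [ 0.5394 -0.2128  0.055 ] [-0.0269 -0.1831]
t2 [ 0.5964 -0.207   0.055 ] [ 0.0303 -0.184 ]
d1 [ 0.5075 -0.2585  0.01  ] [-0.064  -0.2247]
d2 [ 0.6358 -0.2424  0.01  ] [ 0.0653 -0.2237]
d3 [ 0.6097 -0.0223  0.01  ] [ 0.0653 -0.0021]
blk [ 0.5464 -0.0486  0.01  ] [-0.0007 -0.0208]
blkL [ 0.5102 -0.0523  0.01  ] [-0.037  -0.0202]
blkR [ 0.5845 -0.0447  0.01  ] [ 0.0376 -0.0214]
deck edge yaw 0.1183132134803124
[ 0.56991117 -0.24140491]
[-5.0, 1.0, 30.0] [0.01, -0.01, -0.18]
[-5.0, 1.0, 30.0] [0.01, -0.01, -0.18]
[-5.0, 1.0, 30.0] [0.01, -0.01, -0.18]
[-5.0, 1.0, 30.0] [0.01, -0.01, -0.18]
[-5.0, 1.0, 30.0] [0.01, -0.01, -0.18]
```

>>> jog_arm --commands '[{"travel": [-5, 1, 30], "rot": [0, 0, -0.2], "claw": 150}, {"travel": [-5, 1, 30], "rot": [0, 0, -0.2], "claw": 150}, {"travel": [-5, 1, 30], "rot": [0, 0, -0.2], "claw": 150}, {"travel": [-5, 1, 30], "rot": [0, 0, -0.2], "claw": 150}, {"travel": [-5, 1, 30], "rot": [0, 0, -0.2], "claw": 150}]'

```text
time: 2.25
tool_pos: [0.5682, -0.2443, 0.1003]
tcp_rot: [2.083, 2.351, -0.0]
wrist_force: [0.7, -0.8, 0.7]
width: 0.41
grip_force: 0.0
```

>>> jog_arm --commands '[{"travel": [0, 0, 20], "claw": 150}, {"travel": [0, 0, 20], "claw": 150}, {"travel": [0, 0, 17], "claw": 150}, {"travel": [0, 0, 14], "claw": 150}, {"travel": [0, 0, 0], "claw": 150}]'

```text
$.commands[0]: bad value
```

```bash
cat >> h.py <<'E'
O=np.array([.5446,-.0279]);Y=.118;RM=np.array([[np.cos(Y),-np.sin(Y)],[np.sin(Y),np.cos(Y)]])
def st():
    from workcell import monitor
    S=monitor.read_state();R=Ro.from_rotvec(S["tcp_rot"]).as_matrix()
    print(round(S["time"],2),"tester xy",(RM.T@(np.array(S["tool_pos"])[:2]-O)).round(4),"z",round(S["tool_pos"][2],4),"yaw-Y",round(np.degrees(np.arctan2(R[1,0],R[0,0])-Y),2),"F tester",(RM.T@np.array(S["wrist_force"])[:2]).round(2),round(S["wrist_force"][2],2),"tau",np.round(S["torque"],3),"w",S["width"],"g",S["grip_force"])
E
python3 -c "
from h import *;st()"
```

```text
2.25 tester xy [-0.002  -0.2177] z 0.1003 yaw-Y 90.14 F tester [ 0.65 -0.85] 0.66 tau [-0.063  0.026  0.034] w 0.4098955889142395 g 0.0
```

>>> jog_arm --commands '[{"travel": [0, 2, 20], "rot": [0, 0, 0], "claw": 150}, {"travel": [0, 0, 20], "rot": [0, 0, 0], "claw": 150}, {"travel": [0, 0, 17], "rot": [0, 0, 0], "claw": 150}, {"travel": [0, 0, 14], "rot": [0, 0, 0], "claw": 150}, {"travel": [0, 0, 0], "rot": [0, 0, 0], "claw": 150}]'

```text
time: 2.75
tool_pos: [0.5684, -0.2429, 0.0278]
tcp_rot: [-2.081, -2.348, 0.002]
wrist_force: [-1.7, 0.7, 0.5]
width: 0.409
grip_force: 0.0
```

>>> jog_arm --commands '[{"travel": [10, 0, 0], "rot": [0, 0, 0], "claw": 150}, {"travel": [8, 0, 0], "rot": [0, 0, 0], "claw": 150}, {"travel": [6, 0, 0], "rot": [0, 0, 0], "claw": 150}, {"travel": [6, 0, 0], "rot": [0, 0, 0], "claw": 150}, {"travel": [6, 0, 0], "rot": [0, 0, 0], "claw": 150}]'

```text
time: 3.25
tool_pos: [0.5668, -0.2081, 0.0315]
tcp_rot: [2.08, 2.35, 0.0]
wrist_force: [0.8, -4.6, 1.7]
width: 0.41
grip_force: 2.0
```

```bash
python3 -c "
from h import *;st()"
```

```text
3.25 tester xy [ 0.0009 -0.1816] z 0.0315 yaw-Y 90.2 F tester [ 0.27 -4.67] 1.66 tau [-0.644 -0.051 -0.009] w 0.41017403326363555 g 1.993720605969429
```

>>> jog_arm --commands '[{"travel": [6, 0, 0], "rot": [0, 0, 0], "claw": 150}, {"travel": [6, 0, 0], "rot": [0, 0, 0], "claw": 150}, {"travel": [6, 0, 0], "rot": [0, 0, 0], "claw": 150}, {"travel": [5, 0, 0], "rot": [0, 0, 0], "claw": 150}, {"travel": [3, 0, 0], "rot": [0, 0, 0], "claw": 150}]'

```text
time: 3.75
tool_pos: [0.5633, -0.182, 0.0309]
tcp_rot: [2.082, 2.351, 0.001]
wrist_force: [1.5, -4.4, 3.7]
width: 0.411
grip_force: 2.4
```

>>> jog_arm --commands '[{"travel": [2, 0, 0], "rot": [0, 0, 0], "claw": 150}, {"travel": [2, 0, 0], "rot": [0, 0, 0], "claw": 150}, {"travel": [2, 0, 0], "rot": [0, 0, 0], "claw": 150}, {"travel": [1, 0, 0], "rot": [0, 0, 0], "claw": 150}, {"travel": [1, 0, 0], "rot": [0, 0, 0], "claw": 150}]'

```text
time: 4.25
tool_pos: [0.5617, -0.1741, 0.0302]
tcp_rot: [-2.083, -2.352, 0.0]
wrist_force: [0.4, -4.6, 3.8]
width: 0.411
grip_force: 2.4
```

```bash
python3 -c "
from h import *;st()"
```

```text
4.25 tester xy [-0.0003 -0.1472] z 0.0302 yaw-Y 90.17 F tester [-0.16 -4.66] 3.76 tau [-0.672 -0.147 -0.02 ] w 0.4108167630097412 g 2.4106425046920776
```

>>> jog_arm --commands '[{"travel": [1, 0, 0], "rot": [0, 0, 0], "claw": 150}, {"travel": [1, 0, 0], "rot": [0, 0, 0], "claw": 150}, {"travel": [1, 0, 0], "rot": [0, 0, 0], "claw": 150}, {"travel": [1, 0, 0], "rot": [0, 0, 0], "claw": 150}, {"travel": [1, 0, 0], "rot": [0, 0, 0], "claw": 150}]'

```text
time: 4.75
tool_pos: [0.5612, -0.1701, 0.0303]
tcp_rot: [2.081, 2.351, -0.002]
wrist_force: [1.0, -10.4, 1.4]
width: 0.41
grip_force: 5.5
```

```bash
python3 -c "
from h import *;st()"
```

```text
4.75 tester xy [-0.0003 -0.1431] z 0.0303 yaw-Y 90.21 F tester [ -0.27 -10.47] 1.44 tau [-1.677 -0.064 -0.087] w 0.4100300164565053 g 5.499543137848377
```

>>> jog_arm --commands '[{"travel": [1, 0, 0], "rot": [0, 0, 0], "claw": 150}, {"travel": [1, 0, 0], "rot": [0, 0, 0], "claw": 150}, {"travel": [0.5, 0, 0], "rot": [0, 0, 0], "claw": 150}, {"travel": [0, 0, 0], "rot": [0, 0, 0], "claw": 150}, {"travel": [0, 0, 0], "rot": [0, 0, 0], "claw": 150}]'

```text
time: 5.25
tool_pos: [0.5611, -0.1701, 0.0303]
tcp_rot: [2.079, 2.349, -0.005]
wrist_force: [0.2, -15.7, -0.9]
width: 0.407
grip_force: 8.2
```

```bash
python3 -c "
from h import *;st()"
```

```text
5.25 tester xy [-0.0003 -0.1431] z 0.0303 yaw-Y 90.22 F tester [ -1.63 -15.58] -0.91 tau [-2.568 -0.061 -0.161] w 0.4071636495822742 g 8.247334957122803
```

>>> jog_arm --commands '[{"travel": [-4, 0, 0], "rot": [0, 0, 0], "claw": 150}, {"travel": [-8, 0, 0], "rot": [0, 0, 0], "claw": 150}, {"travel": [-14, 0, 0], "rot": [0, 0, 0], "claw": 150}, {"travel": [-10, 0, -10], "rot": [0, 0, 0], "claw": 150}, {"travel": [0, 0, -30], "rot": [0, 0, 0], "claw": 120}]'

```text
time: 5.75
tool_pos: [0.5624, -0.2027, 0.0676]
tcp_rot: [-2.08, -2.345, 0.004]
wrist_force: [0.1, 0.1, -0.8]
width: 0.529
grip_force: 0.0
```

>>> jog_arm --commands '[{"travel": [0, 0, -40], "rot": [0, 0, 0], "claw": 120}, {"travel": [0, 0, -45], "rot": [0, 0, 0], "claw": 120}, {"travel": [0, 0, -45], "rot": [0, 0, 0], "claw": 120}, {"travel": [10, 0, -40], "rot": [0, 0, 0], "claw": 120}, {"travel": [20, 0, -20], "rot": [0, 0, 0], "claw": 120}]'

```text
time: 6.25
tool_pos: [0.5635, -0.1743, 0.2663]
tcp_rot: [2.08, 2.344, 0.005]
wrist_force: [2.0, -0.9, 2.0]
width: 0.53
grip_force: 0.0
```

```bash
python3 - <<'E'
from h import *
from workcell import viewer
st()
w=viewer.read_camera("wrist");np.savez("w3.npz",**w);cv2.imwrite("pics/w3.png",w["color"])
E
```

```text
6.25 tester xy [ 0.0015 -0.1477] z 0.2663 yaw-Y 90.07 F tester [ 1.87 -1.16] 1.97 tau [ 0.052 -0.016  0.012] w 0.5297252631605811 g 0.0
```

View pics/w3.png

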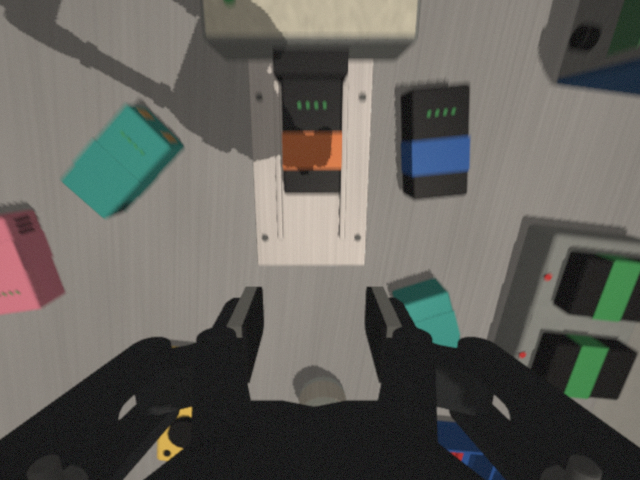

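The pack now butts against the block at row ~76, with no deck visible between them. Next, over the dial.

```bash
python3 - <<'E'
from h import *
plan([*(O+RM@[-.028,.1]),.25],Y+.6,10)
E
```

```text
[24.0, -3.0, 2.0] [0.06, -0.02, 5.58]
[24.0, -5.0, 2.0] [0.06, -0.02, 5.58]
[23.0, -8.0, 2.0] [0.06, -0.02, 5.58]
[23.0, -10.0, 2.0] [0.06, -0.02, 5.58]
[22.0, -12.0, 2.0] [0.06, -0.02, 5.58]
[20.0, -14.0, 2.0] [0.06, -0.02, 5.58]
[19.0, -16.0, 2.0] [0.06, -0.02, 5.58]
[17.0, -18.0, 2.0] [0.06, -0.02, 5.58]
[15.0, -19.0, 2.0] [0.06, -0.02, 5.58]
[13.0, -21.0, 2.0] [0.06, -0.02, 5.58]
```

>>> jog_arm --commands '[{"travel": [24, -3, 2], "rot": [0, 0, 5.6], "claw": 120}, {"travel": [24, -5, 2], "rot": [0, 0, 5.6], "claw": 120}, {"travel": [23, -8, 2], "rot": [0, 0, 5.6], "claw": 120}, {"travel": [23, -10, 2], "rot": [0, 0, 5.6], "claw": 120}, {"travel": [22, -12, 2], "rot": [0, 0, 5.6], "claw": 120}]'

```text
time: 6.8
tool_pos: [0.5316, -0.0524, 0.2502]
tcp_rot: [-2.593, -1.772, 0.0]
wrist_force: [-0.5, 0.8, -0.8]
width: 0.529
grip_force: 0.0
```

>>> jog_arm --commands '[{"travel": [20, -14, 2], "rot": [0, 0, 5.6], "claw": 120}, {"travel": [19, -16, 2], "rot": [0, 0, 5.6], "claw": 120}, {"travel": [17, -18, 2], "rot": [0, 0, 5.6], "claw": 120}, {"travel": [15, -19, 2], "rot": [0, 0, 5.6], "claw": 120}, {"travel": [13, -21, 2], "rot": [0, 0, 5.6], "claw": 120}]'

```text
time: 7.3
tool_pos: [0.5019, 0.0669, 0.2403]
tcp_rot: [-2.945, -1.092, 0.001]
wrist_force: [-0.5, 1.1, -0.7]
width: 0.529
grip_force: 0.0
```

```bash
python3 - <<'E'
from h import *
from workcell import viewer,monitor
st();S=monitor.read_state();print(S["tool_pos"],S["q"])
w=viewer.read_camera("wrist");np.savez("w4.npz",**w);cv2.imwrite("pics/w4.png",w["color"])
D=O+RM@[-.028,.1]
for z in(.0935,.1255): print(proj(w,[*D,z]))
E
```

```text
7.3 tester xy [-0.0312  0.0992] z 0.2403 yaw-Y 33.93 F tester [-0.36  1.13] -0.67 tau [ 0.027  0.03  -0.065] w 0.5292444631184398 g 0.0
[0.50189509 0.06688403 0.24025578] [ 8.30199308e-02 -6.38218695e-02  1.94600018e+00  4.05463797e-04
  1.25991970e+00  9.43481127e-01]
[314.81653047 221.42076343]
[314.91934875 230.72298307]
```

View pics/w4.png

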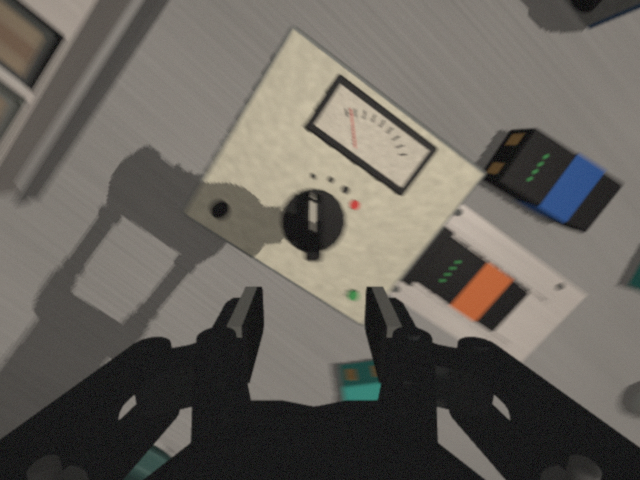

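The dial skirt is centred at about (313,220), with the bar vertical in the image and the white line up. The red dot is at (354,204). Both match my prediction of (315,221). I'll go lower for the second view.

```bash
cat >> h.py <<'E'
def skirt(c,p,r):
    g=cv2.cvtColor(c["color"],cv2.COLOR_BGR2GRAY);m=(g<60).astype(np.uint8)*255;k=np.zeros_like(m);cv2.circle(k,tuple(int(v) for v in p),r,255,-1);m&=k
    n=max(cv2.findContours(m,0,2)[0],key=cv2.contourArea);return cv2.minEnclosingCircle(n),cv2.contourArea(n)
E
python3 - <<'E'
from h import *
w=np.load("w4.npz");s=skirt(w,(314,221),44);print(s,onz(w,s[0][0],.0935),RM.T@(onz(w,s[0][0],.0935)[:2]-O))
plan([*(O+RM@[-.028,.1]),.18],Y+.6,5)
E
```

```text
(((313.61224365234375, 224.7142791748047), 34.74210739135742), 2884.0) [0.50215982 0.06700379 0.0935    ] [-0.03097238  0.09924016]
[0.0, 1.0, 12.0] [-0.04, -0.01, -0.12]
[0.0, 1.0, 12.0] [-0.04, -0.01, -0.12]
[0.0, 1.0, 12.0] [-0.04, -0.01, -0.12]
[0.0, 1.0, 12.0] [-0.04, -0.01, -0.12]
[0.0, 1.0, 12.0] [-0.04, -0.01, -0.12]
```

>>> jog_arm --commands '[{"travel": [0, 0, 12], "rot": [0, 0, -0.1], "claw": 120}, {"travel": [0, 0, 12], "rot": [0, 0, -0.1], "claw": 120}, {"travel": [0, 0, 12], "rot": [0, 0, -0.1], "claw": 120}, {"travel": [0, 0, 12], "rot": [0, 0, -0.1], "claw": 120}, {"travel": [0, 0, 12], "rot": [0, 0, -0.1], "claw": 120}]'

```text
time: 7.85
tool_pos: [0.502, 0.0655, 0.1786]
tcp_rot: [-2.939, -1.11, 0.002]
wrist_force: [0.2, -0.2, -0.5]
width: 0.53
grip_force: 0.0
```

```bash
python3 - <<'E'
from h import *
from workcell import viewer,monitor
st();S=monitor.read_state();print(S["tool_pos"])
w=viewer.read_camera("wrist");np.savez("w5.npz",**w);cv2.imwrite("pics/w5.png",cv2.resize(w["color"][130:370,154:474],None,fx=2.5,fy=2.5))
D=O+RM@[-.028,.1]
for z in(.0935,.1255): print(proj(w,[*D,z]))
print("tcp",proj(w,S["tool_pos"]))
E
```

```text
7.85 tester xy [-0.0313  0.0978] z 0.1786 yaw-Y 34.64 F tester [ 0.21 -0.19] -0.46 tau [-0.029 -0.002 -0.012] w 0.5299337045325535 g 0.0
[0.50204088 0.06552326 0.17864887]
[313.52668686 240.31778748]
[313.45897761 255.16448368]
tcp [313.2164263  300.88147877]
```

View pics/w5.png

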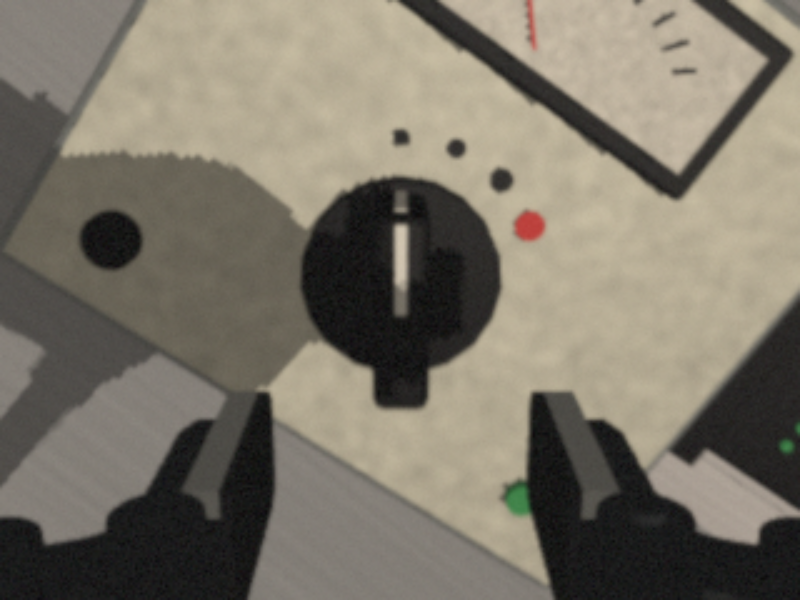

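The crop shows the skirt centre at (401,274), which is full-image (314,240), against a prediction of (313.5,240). The bar and white line are vertical and lie between the fingers. The bar's near top end is at crop row 407.

```bash
python3 - <<'E'
from h import *
from workcell import monitor
a,b=np.load("w4.npz"),np.load("w5.npz")
X=tri((a,(313,260.5)),(b,(314.4,292.8)));print("bar tail top",X,"expect",O+RM@(np.array([-.028,.1])+ -.025*np.array([np.cos(.6),np.sin(.6)])))
Y0=tri((a,(313,220.3)),(b,(314.4,239.6)));print("skirt",Y0)
C=onz(b,(314.4,239.6),.0935);print("dial centre",C)
S=monitor.read_state();R=Ro.from_rotvec(S["tcp_rot"]).as_matrix();print("tool shift mm",R.T@(C-S["tool_pos"])*1000)
E
```

```text
bar tail top [0.4877223  0.05363998 0.12965838] expect [0.486194   0.05166128]
skirt [0.50762999 0.07100322 0.10574281]
dial centre [0.50579897 0.06799836 0.0935    ]
tool shift mm [ 5.83973559  1.82257997 82.93602576]
```

>>> jog_arm --commands '[{"travel": [3, 1, 20], "rot": [0, 0, 0], "claw": 120}, {"travel": [2.5, 0.5, 20], "rot": [0, 0, 0], "claw": 120}, {"travel": [0, 0, 17], "rot": [0, 0, 0], "claw": 120}, {"travel": [0, 0, 12], "rot": [0, 0, 0], "claw": 120}, {"travel": [0, 0, 8], "rot": [0, 0, 0], "claw": 120}]'

```text
time: 8.4
tool_pos: [0.5069, 0.0686, 0.102]
tcp_rot: [-2.938, -1.111, 0.002]
wrist_force: [-1.2, 0.3, 0.1]
width: 0.531
grip_force: 0.0
```

```bash
python3 -c "
from h import *;st()"
```

```text
8.4 tester xy [-0.0261  0.1002] z 0.102 yaw-Y 34.66 F tester [-1.19  0.44] 0.07 tau [ 0.008 -0.064  0.003] w 0.5306275005697245 g 0.0
```

>>> jog_arm --commands '[{"travel": [-1, 0, 0], "rot": [0, 0, 0], "claw": 160}, {"travel": [0, 0, 0], "rot": [0, 0, 0], "claw": 200}, {"travel": [0, 0, 0], "rot": [0, 0, 0], "claw": 255}, {"travel": [0, 0, 0], "rot": [0, 0, 0], "claw": 255}, {"travel": [0, 0, 0], "rot": [0, 0, 0], "claw": 255}]' --force 60

```text
time: 8.9
tool_pos: [0.5062, 0.069, 0.1041]
tcp_rot: [-2.937, -1.11, 0.0]
wrist_force: [-3.4, 3.2, 2.2]
width: 0.148
grip_force: 59.9
```

```bash
python3 -c "
from h import *;st()"
```

```text
8.9 tester xy [-0.0267  0.1008] z 0.1041 yaw-Y 34.64 F tester [-2.96  3.61] 2.23 tau [ 0.553  0.517 -0.038] w 0.147643262518931 g 59.85894441604614
```

>>> jog_arm --commands '[{"travel": [0, 0, 0], "rot": [0, 0, 5], "claw": 255}, {"travel": [0, 0, 0], "rot": [0, 0, 6], "claw": 255}, {"travel": [0, 0, 0], "rot": [0, 0, 6], "claw": 255}, {"travel": [0, 0, 0], "rot": [0, 0, 6], "claw": 255}, {"travel": [0, 0, 0], "rot": [0, 0, 6], "claw": 255}]'

```text
time: 9.4
tool_pos: [0.5066, 0.0682, 0.1042]
tcp_rot: [3.124, 0.334, 0.0]
wrist_force: [-2.9, 0.6, 0.5]
width: 0.147
grip_force: 59.7
```

```bash
python3 -c "
from h import *;st()"
```

```text
9.4 tester xy [-0.0264  0.0999] z 0.1042 yaw-Y 5.46 F tester [-2.79  0.9 ] 0.49 tau [-0.093  0.353  0.121] w 0.14716031060561705 g 59.72017586231232
```

>>> jog_arm --commands '[{"travel": [0, 0, 0], "rot": [0, 0, 7], "claw": 255}, {"travel": [0, 0, 0], "rot": [0, 0, 7], "claw": 255}, {"travel": [0, 0, 0], "rot": [0, 0, 7], "claw": 255}, {"travel": [0, 0, 0], "rot": [0, 0, 7], "claw": 255}, {"travel": [0, 0, 0], "rot": [0, 0, 7], "claw": 255}]'

```text
time: 9.9
tool_pos: [0.5065, 0.0671, 0.1042]
tcp_rot: [3.078, -0.62, 0.0]
wrist_force: [-3.3, -3.8, 2.6]
width: 0.149
grip_force: 59.9
```

>>> jog_arm --commands '[{"travel": [0, 0, 0], "rot": [0, 0, 2], "claw": 255}, {"travel": [0, 0, 0], "rot": [0, 0, 2], "claw": 255}, {"travel": [0, 0, 0], "rot": [0, 0, 1.5], "claw": 255}, {"travel": [0, 0, 0], "rot": [0, 0, 0.5], "claw": 255}, {"travel": [0, 0, 0], "rot": [0, 0, 0], "claw": 255}]'

```text
time: 10.4
tool_pos: [0.5064, 0.0669, 0.1041]
tcp_rot: [3.043, -0.774, 0.0]
wrist_force: [-4.0, -4.9, 3.0]
width: 0.15
grip_force: 60.0
```

```bash
python3 - <<'E'
from h import *
from workcell import viewer,monitor
st();print(monitor.read_state()["q"].__repr__())
w=viewer.read_camera("wrist");np.savez("w6.npz",**w);t=viewer.read_camera("top")
g=t["color"][180:265,275:435];a=cv2.resize(g,(640,340),interpolation=cv2.INTER_CUBIC)
b=w["color"];cv2.imwrite("pics/fin.png",cv2.resize(np.vstack([a[:,:640],b]),(468,600)))
E
```

```text
10.4 tester xy [-0.0268  0.0987] z 0.1041 yaw-Y -35.29 F tester [-4.58 -4.4 ] 3.02 tau [-0.818  0.665  0.116] w 0.14991977433123382 g 60.00597953796387
array([ 0.08412829,  0.07251403,  2.07651387, -0.00258687,  0.99330305,
        2.15427037])
```

View pics/fin.png

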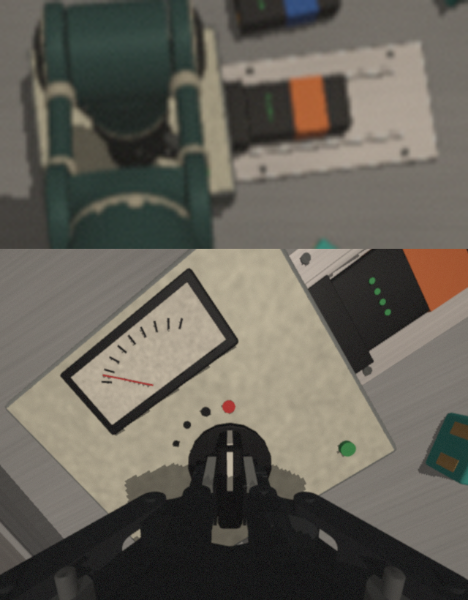

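The bar and its white line (column 230) now point at the red dot (229,407), and the pack is still tight against the block. I'll add a small turn for margin, then check the angle.

>>> jog_arm --commands '[{"travel": [0, 0, 0], "rot": [0, 0, 0.5], "claw": 255}, {"travel": [0, 0, 0], "rot": [0, 0, 0.3], "claw": 255}, {"travel": [0, 0, 0], "rot": [0, 0, 0], "claw": 255}, {"travel": [0, 0, 0], "rot": [0, 0, 0], "claw": 255}, {"travel": [0, 0, 0], "rot": [0, 0, 0], "claw": 255}]'

```text
time: 11.0
tool_pos: [0.5064, 0.0669, 0.1041]
tcp_rot: [3.037, -0.794, 0.0]
wrist_force: [-3.9, -4.3, 3.8]
width: 0.149
grip_force: 60.0
```

```bash
python3 - <<'E'
from h import *
from workcell import viewer
st()
w=viewer.read_camera("wrist");h=cv2.cvtColor(w["color"],cv2.COLOR_BGR2HSV)
m=cv2.inRange(h,(0,120,100),(4,255,255))|cv2.inRange(h,(174,120,100),(180,255,255));m[:190]=0;m[260:]=0;m[:,:280]=0;m[:,350:]=0
M=cv2.moments(m,True);p=(M["m10"]/M["m00"],M["m01"]/M["m00"]);X=onz(w,p,.085)
d=RM.T@(X[:2]-O)-[-.028,.1];print("red dot",p,"angle rel tester",np.degrees(np.arctan2(d[1],d[0])),np.linalg.norm(d))
E
```

```text
11.0 tester xy [-0.0268  0.0987] z 0.1041 yaw-Y -36.08 F tester [-4.37 -3.83] 3.77 tau [-0.811  0.597  0.069] w 0.14859050544147445 g 60.04611611366272
red dot (311.24463519313304, 215.48068669527896) angle rel tester -36.40247634965986 0.03790115786098232
```

```bash
python3 -c "
from workcell import workorder;print(workorder.finish_job())"
```

```text
the job is handed in; nothing more can be done
None
```

The job is handed in at 11 s: the orange-banded pack sits flush against the contact block, and the gripper holds the dial at about 1.23 rad, just past the third click at the red dot; the bystanders were left alone.

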